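Cull the slim flask, then press a round flask into the grinder's sprung ring and hold it

ROBOT

A 6-joint arm with a two-finger parallel gripper is mounted at the origin on the work surface. World frame = base frame: x ahead of the robot, y to its left, z up, the work surface at z = 0. Lengths are in m, angles in rad, forces in N, time in s.
With the tool pointing down it reaches from about 0.375 to 0.9 m from the base axis. Payload 3.1 kg.
Tool frame: the origin (TCP) lies on the centre line of the jaws, within the pads' length; the fingertips stand 22 mm ahead of it and the grasp point (between the pads) lies 3 mm ahead of it; z points along the fingers, x is the direction in which the jaws open and shut, and the axes are right-handed (so a half turn about z gives the same grasp; the last joint's range is limited). The gripper opens to 87 mm and grips with 3 to 60 N. Pads are 19 mm wide; open, the fingers measure 117 mm over their backs; the gripper's body (75 mm by 190 mm) begins 51 mm behind the grasp point.
Start: joints at [1.151, 0.527, 1.433, -0, 1.181, -0.178], TCP at [0.149, 0.607, 0.245] pointing down, gripper open.
Joint ranges: [-3.08, 3.08], [-0.75, 2.2], [0.22, 2.44], [-1.43, 4.57], [0, 2.65], [-2.85, 2.85]. Speed limits (rad/s): [2.79, 2.79, 3.14, 3.14, 3.14, 3.14].

INTERFACE

Orientations are given as a unit quaternion [x, y, z, w].
In Python, from rig import robot, camera, order gives the robot as it stands.
- The arm moves only by the shell command python3 -m pendant 'ROWS' [OPENING] [FORCE]. ROWS is JSON, a list of rows, each a list of 2 entries, a list of its own where there are three numbers: the shift along the tool's x, y, z in mm, then the turn about the tool's z in degrees. A call has 1 to 8 rows; each row shifts and turns the commanded pose from where the row before left it, along the tool's axes as they then stand; what a row does not reach is not made up. A row lasts 1/8 s, in which the tool goes at most 62.5 mm and 10.7 degrees, less where a joint would pass 70% of its speed; a pose out of reach is approached as far as the arm can. A call with a gripper value outside its range is refused whole. OPENING is the finger opening in mm, from 0 to 87, set as the call begins (- or left out, the last holds). The fingers move at their own pace and stop on an object; FORCE is the grip in N (left out, the last holds). Time passes only in rows, so rows that do not move let the fingers close. It gives the time, the measured TCP pose, the force and the opening at its end, in the units of the state.
- robot.get_obs(): the state, without advancing time (a new reading comes with each control period).
- camera(name): name is "scene" or "top" or "wrist"; returns a dict with "pixels" (480x640x3 uint8, blue, green, red), "mtx" (3x3 intrinsics, pixels), "k1" (the pictures are not rectified: a ray, as slopes to the right and down, at radius r is drawn at 1 + k1 r^2 times it, then the intrinsics apply), "R" (3x3) and "t" (3): a world point X has camera coordinates R X + t. Camera axes: x right, y down, z forward; pixel columns grow to the right and rows downward; lengths in m; the calibration is good to about 2 mm. A picture is of the moment at which its call begins. There is no depth.
- order.hand_in(): hands the job in, once; it reports no verdict.
The state is a dict: "time": time; "q": joint angles; "joint_velocities": joint speeds; "joint_torque": joint torques, N m; "position": TCP position; "tool_rot": TCP orientation; "ft_force": force on the tool from outside, world axes, zero at the start; "moment": the same for the moment, N m; "grip_width": finger opening in m.
Only numpy, scipy, OpenCV 4.12 (cv2) and the standard library are available. Lean on these libraries where they do the work, as an engineer would, in place of code of your own. Each camera call takes 0.05 s, during which the arm holds its last target. There are 200 camera calls.

TASK

One of the four steel flasks is wrong: its slim body would drop through the grinder's sprung ring, so first stand it upright in the small open cardboard carton and let go. Then take any one of the round-bellied flasks, set it upright in the ring and push it down until the ring is level with the rim of the housing; finish while still holding it pressed down, not touching the grinder itself. Leave the other two round flasks standing in the tray and the mug, jar and spatula where they are.

Things in the scene. Friction and masses are not known exactly. Their poses are not given: they have to be found in the camera images.
- flask_1: round-bellied steel flask (three alike), about 0.25 kg: ball belly 68 mm in diameter, widest 30 mm up; flat foot 32 mm in diameter; straight neck 28 mm in diameter from 62 mm up to the top at 120 mm (last 15 mm: fixed black stopper of the same diameter). Origin at the centre of the foot's underside, z up. Stands upright in any of the tray's four places.
- flask_2: round-bellied steel flask (three alike), about 0.25 kg: ball belly 68 mm in diameter, widest 30 mm up; flat foot 32 mm in diameter; straight neck 28 mm in diameter from 62 mm up to the top at 120 mm (last 15 mm: fixed black stopper of the same diameter). Origin at the centre of the foot's underside, z up. Stands upright in any of the tray's four places.
- flask_3: round-bellied steel flask (three alike), about 0.25 kg: ball belly 68 mm in diameter, widest 30 mm up; flat foot 32 mm in diameter; straight neck 28 mm in diameter from 62 mm up to the top at 120 mm (last 15 mm: fixed black stopper of the same diameter). Origin at the centre of the foot's underside, z up. Stands upright in any of the tray's four places.
- slim_flask: the odd flask: same steel, height (120 mm), foot (32 mm), neck (28 mm in diameter from 62 mm up) and stopper, about 0.25 kg, but with a slim cylindrical body only 46 mm in diameter. Origin at the centre of the underside of its foot, z up. Stands upright in the tray, in any of its four places.
- tray: shallow fixed steel tray, 240 x 240 mm, rim 14 mm high, walls and floor 4 mm thick; the flasks stand in it in a 2 x 2 pattern 110 mm apart. Origin at the centre of its underside, on the work surface.
- grinder: press-to-run grinder: fixed white round housing 130 mm in diameter, rim 60 mm above the work surface, open well inside (floor 20 mm up), with the sprung steel ring standing out of its mouth. Origin at the centre of its underside. It and the carton may swap places.
- collar_top (a point): centre of the sprung ring's upper face: ring 100 mm outside, hole 52 mm, 12 mm thick. Upper face 80 mm above the work surface when up, 60 mm (level with the housing rim) when fully down. A round flask set in it rests on its belly with its foot about 8 mm below this point, touching nothing else.
- collar (a joint): how far the ring is pressed down, m: 0 up, 0.020 fully down on its stop. Spring: about 5 N to start moving, about 13 N when fully down; a flask's own weight does not move it. It springs back if let go.
- carton_in (a point): centre of the inner floor of the fixed open cardboard carton, 160 x 140 mm outside, walls 4 mm thick and 50 mm high; this floor is about 4 mm above the work surface. x runs along the 160 mm side.
- mug: white ceramic mug, 76 mm in diameter, 85 mm high, bystander. Origin at the centre of its underside.
- jar: closed glass jar, 56 mm in diameter, 90 mm high, bystander. Origin at the centre of its underside.
- spatula: kitchen spatula lying on the work surface, bystander. Origin under its middle.

How it is judged:
On the way, in this order (a step that is already met when the one before it is completed fails the run):
1. the slim flask stands upright in the carton, let go (x of slim_flask in the frame of carton_in between -0.07 and 0.07 m and y of slim_flask in the frame of carton_in between -0.06 and 0.06 m and z of slim_flask in the frame of carton_in below 0.012 m and angle between slim_flask's own z axis and vertical below 0.2 rad and contact force between each of the arm, the fingers and slim_flask below 0.1 N), for 0.2 s.
2. a round flask presses the ring down (((value of joint collar above 0.016 m and horizontal distance between flask_1 and collar_top below 0.007 m and angle between flask_1's own z axis and vertical below 0.15 rad and contact force between flask_1 and grinder above 6 N and contact force between any of the fingers, the arm and flask_1 above 3 N and contact force between each of the arm, the fingers and grinder below 0.5 N) or (value of joint collar above 0.016 m and horizontal distance between flask_2 and collar_top below 0.007 m and angle between flask_2's own z axis and vertical below 0.15 rad and contact force between flask_2 and grinder above 6 N and contact force between any of the fingers, the arm and flask_2 above 3 N and contact force between each of the arm, the fingers and grinder below 0.5 N) or (value of joint collar above 0.016 m and horizontal distance between flask_3 and collar_top below 0.007 m and angle between flask_3's own z axis and vertical below 0.15 rad and contact force between flask_3 and grinder above 6 N and contact force between any of the fingers, the arm and flask_3 above 3 N and contact force between each of the arm, the fingers and grinder below 0.5 N))), for 0.3 s.
At the end, for the whole second after the job is handed in: Slim flask upright (0.2 rad) on the carton floor, untouched. A round flask in the ring, centred within 7 mm, upright within 0.15 rad, pushed by the robot (3 N or more), pressing the ring (6 N or more) 16 mm or more down; robot off the grinder. The other two upright (0.2 rad) in the tray (all of step 1 and ((value of joint collar above 0.016 m and horizontal distance between flask_1 and collar_top below 0.007 m and angle between flask_1's own z axis and vertical below 0.15 rad and contact force between flask_1 and grinder above 6 N and contact force between any of the fingers, the arm and flask_1 above 3 N and contact force between each of the arm, the fingers and grinder below 0.5 N and angle between each of flask_2, flask_3's own z axis and vertical below 0.2 rad and x of flask_2 in the frame of tray between -0.105 and 0.105 m and y of flask_2 in the frame of tray between -0.105 and 0.105 m and z of flask_2 in the frame of tray between -0.01 and 0.02 m and x of flask_3 in the frame of tray between -0.105 and 0.105 m and y of flask_3 in the frame of tray between -0.105 and 0.105 m and z of flask_3 in the frame of tray between -0.01 and 0.02 m) or (value of joint collar above 0.016 m and horizontal distance between flask_2 and collar_top below 0.007 m and angle between flask_2's own z axis and vertical below 0.15 rad and contact force between flask_2 and grinder above 6 N and contact force between any of the fingers, the arm and flask_2 above 3 N and contact force between each of the arm, the fingers and grinder below 0.5 N and angle between each of flask_1, flask_3's own z axis and vertical below 0.2 rad and x of flask_1 in the frame of tray between -0.105 and 0.105 m and y of flask_1 in the frame of tray between -0.105 and 0.105 m and z of flask_1 in the frame of tray between -0.01 and 0.02 m and x of flask_3 in the frame of tray between -0.105 and 0.105 m and y of flask_3 in the frame of tray between -0.105 and 0.105 m and z of flask_3 in the frame of tray between -0.01 and 0.02 m) or (value of joint collar above 0.016 m and horizontal distance between flask_3 and collar_top below 0.007 m and angle between flask_3's own z axis and vertical below 0.15 rad and contact force between flask_3 and grinder above 6 N and contact force between any of the fingers, the arm and flask_3 above 3 N and contact force between each of the arm, the fingers and grinder below 0.5 N and angle between each of flask_1, flask_2's own z axis and vertical below 0.2 rad and x of flask_1 in the frame of tray between -0.105 and 0.105 m and y of flask_1 in the frame of tray between -0.105 and 0.105 m and z of flask_1 in the frame of tray between -0.01 and 0.02 m and x of flask_2 in the frame of tray between -0.105 and 0.105 m and y of flask_2 in the frame of tray between -0.105 and 0.105 m and z of flask_2 in the frame of tray between -0.01 and 0.02 m))); the arm keeps its last pose, push and grip.
It fails at once if the mug is moved by more than 30 mm (distance of mug from where it was at the start of the episode above 0.03 m).
It fails at once if the jar is moved by more than 30 mm (distance of jar from where it was at the start of the episode above 0.03 m).
It fails at once if the spatula is moved by more than 30 mm (distance of spatula from where it was at the start of the episode above 0.03 m).
It also fails if it takes over 61 s, if anything falls off the work surface, if the arm or the gripper's body presses on something with over 40 N, if the wrist force passes 120 N, or if a joint passes its speed limit or range.

## Working session

There is one attempt and no reset: what is moved stays moved. The work goes in short steps, Python scripts to look and compute and a shell command to move; the robot and the scene stay as the last step left them, time stands still between calls to the robot, and variables do not carry over. Pictures are saved under pics/ and viewed, about 8 in all and at most 12, crops included, and the job is handed in when it is done.

```bash
ls; mkdir -p pics
python3 - <<'E'
from rig import robot,camera
import cv2,pickle
d={}
for n in("top","scene"):
    c=camera(n);d[n]=c;cv2.imwrite(f"pics/{n}0.png",c["pixels"]);print(n,c["mtx"].tolist(),c["k1"],(-c["R"].T@c["t"]).round(3))
pickle.dump(d,open("c0.pkl","wb"))
o=robot.get_obs();print(o)
E
```

```text
pics
top [[616.5029415793222, 0.0, 324.65854549014097], [0.0, 616.5029415793222, 231.3052547056431], [0.0, 0.0, 1.0]] -0.1915839704066981 [0.328 0.008 1.362]
scene [[512.3952464682685, 0.0, 316.98123023809967], [0.0, 512.3952464682685, 224.54016707509945], [0.0, 0.0, 1.0]] -0.08792539169570045 [ 0.953 -0.398  0.952]
{'time': 0.1, 'q': array([ 1.15150053e+00,  5.28386150e-01,  1.43376844e+00, -3.67606217e-05,
        1.18137601e+00, -1.78499683e-01]), 'joint_velocities': array([ 0.00048582, -0.0026297 , -0.00426448,  0.00185434,  0.00027345,
       -0.00037123]), 'joint_torque': array([ 4.39674818e-05, -4.40985417e+01, -1.77151054e+01,  6.35212194e-02,
        5.32862451e-02, -2.76516056e-05]), 'position': array([0.14877596, 0.60640679, 0.2436633 ]), 'tool_rot': array([ 7.86912034e-01,  6.17064431e-01, -8.48603149e-04,  4.68055675e-04]), 'ft_force': array([-0.36601047,  0.42158309,  0.26556445]), 'moment': array([-0.0323771 , -0.00101439,  0.01281765]), 'grip_width': 0.08696250497571775}
```

View pics/top0.png

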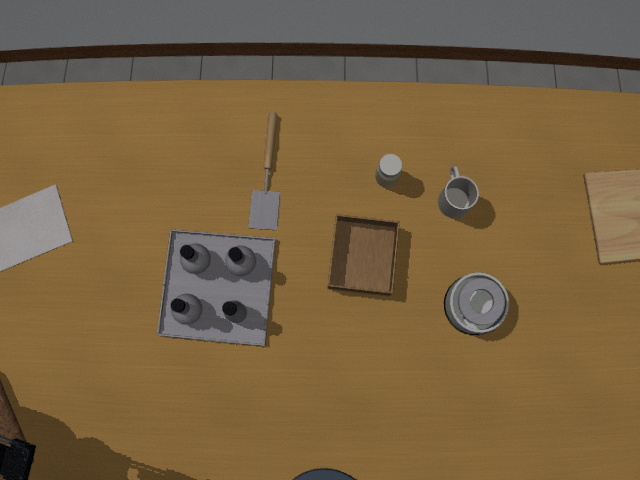

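View pics/scene0.png

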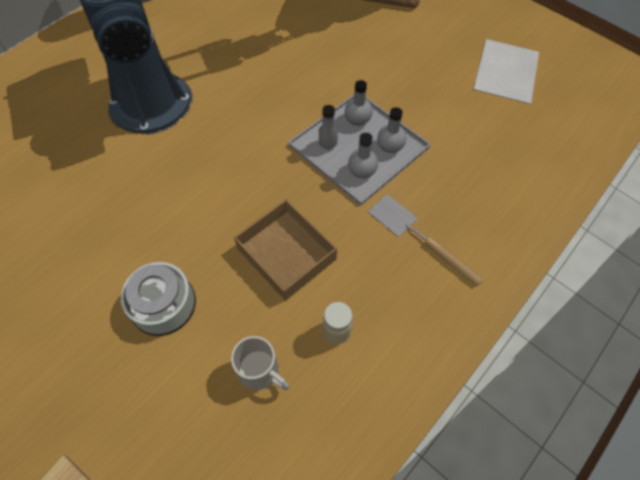

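Top view: the slim flask stands at about (232,310). The round ones are at (193,256), (240,259) and (185,307), the carton at (364,256) and the grinder at (478,303).

```bash
cat > h.py <<'E'
import numpy as np,cv2
def ray(c,uv):
    d=np.array([c["k1"],0,0,0,0.]);p=cv2.undistortPoints(np.array([[uv]],float),c["mtx"],d)[0,0]
    return -c["R"].T@c["t"], c["R"].T@np.array([p[0],p[1],1])
def onz(c,uv,z):
    o,d=ray(c,uv);return (o+d*(z-o[2])/d[2])
def proj(c,X):
    return cv2.projectPoints(np.array(X,float).reshape(-1,1,3),cv2.Rodrigues(c["R"])[0],c["t"],c["mtx"],np.array([c["k1"],0,0,0,0.]))[0][:,0]
def blobs(m,lo,hi):
    n,l,s,ce=cv2.connectedComponentsWithStats(m.astype(np.uint8))
    return [(ce[i],s[i]) for i in range(1,n) if lo<s[i][4]<hi]
E
python3 - <<'E'
import pickle;from h import *
d=pickle.load(open("c0.pkl","rb"))
for n,(x0,y0,x1,y1) in(("top",(150,220,290,350)),("scene",(280,60,440,210))):
    c=d[n];m=np.zeros((480,640),bool);m[y0:y1,x0:x1]=c["pixels"][y0:y1,x0:x1].max(2)<28
    for ce,s in blobs(m,30,400):print(n,ce.round(1),s[4],onz(c,ce,.1165).round(4))
t=d["top"];s=d["scene"]
for uv in [(336,216),(398,222),(391,295),(329,290)]:print("carton rim",onz(t,uv,.05).round(3))
a=cv2.resize(t["pixels"][265:340,435:520],None,fx=6,fy=6,interpolation=2)
b=cv2.resize(s["pixels"][255:340,110:205],None,fx=5.3,fy=5.3,interpolation=2)[:450]
b=cv2.resize(b,(290,450)) if 0 else b[:, :]
h=max(len(a),len(b));f=np.zeros((h,a.shape[1]+b.shape[1],3),np.uint8);f[:len(a),:a.shape[1]]=a;f[:len(b),a.shape[1]:]=b
f=f[:, :]; k=800/f.shape[1]; print("scale",k,f.shape);cv2.imwrite("pics/g.png",cv2.resize(f,None,fx=k,fy=k))
E
```

```text
top [187.  251.9] 137 [0.5509 0.292  0.1165]
top [235.  253.9] 132 [0.5483 0.1913 0.1165]
top [178.  305.1] 141 [0.4402 0.3048 0.1165]
top [229.5 308.1] 143 [0.4365 0.1982 0.1165]
scene [360.4  86.8] 73 [0.4418 0.303  0.1165]
scene [395.3 115. ] 55 [0.5536 0.2876 0.1165]
carton rim [ 0.647 -0.017  0.05 ]
carton rim [ 0.636 -0.153  0.05 ]
carton rim [ 0.475 -0.136  0.05 ]
carton rim [ 0.485 -0.004  0.05 ]
scale 0.7889546351084813 (450, 1014, 3)
```

View pics/g.png

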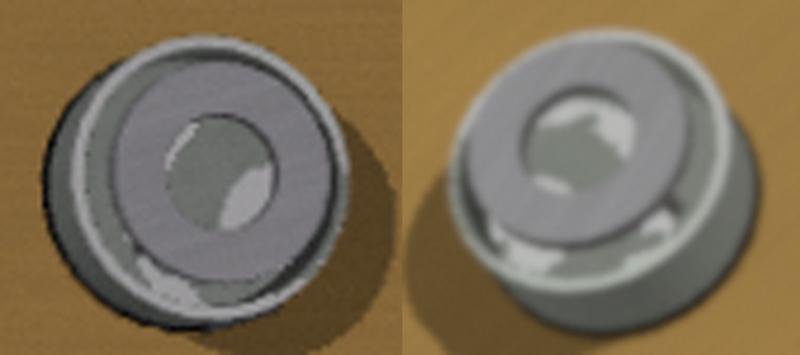

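Ring hole: about (481.8,301) in the top view, ring ellipse centre about (152,289) in the scene view.

```bash
cat >> h.py <<'E'
from scipy.spatial.transform import Rotation as Ro
def tool(o,target):
    "mm in tool axes from measured tcp to target"
    return (Ro.from_quat(o["tool_rot"]).as_matrix().T@(np.array(target)-o["position"])*1e3).round(1)
E
python3 - <<'E'
import pickle;from h import *
from rig import robot
d=pickle.load(open("c0.pkl","rb"))
print(onz(d["top"],(481.7,301.1),.08),onz(d["scene"],(152,288.9),.08))
print(tool(robot.get_obs(),[.4375,.197,.244]))
E
python3 -m pendant '[[[-30,35,0],0],[[-42,48,0],0],[[-42,48,0],0],[[-42,48,0],0],[[-42,48,0],0],[[-42,48,0],0],[[-42,48,0],0],[[-30,35,0],0]]' 87 20
```

```text
[ 0.46004865 -0.32608122  0.08      ] [ 0.46498831 -0.32721474  0.08      ]
[-3.287e+02  3.780e+02  2.000e-01]
time: 1.1
position: [0.419, 0.2227, 0.2444]
tool_rot: [0.787, 0.616, -0.0, 0.0]
ft_force: [0.3, -0.1, 0.1]
grip_width: 0.087
```

```bash
python3 -m pendant '[[[-19,24,0],0],[[0,0,0],0],[[0,0,0],0]]'
python3 - <<'E'
from rig import robot,camera
from h import *
c=camera("wrist");o=robot.get_obs();im=c["pixels"].copy()
print(o["position"],proj(c,[[.4365,.198,.124],[.4375,.197,.124]]))
m=im.max(2)<28
for ce,s in blobs(m,300,30000):print(ce.round(1),s,onz(c,ce,.118).round(4))
cv2.imwrite("pics/w1.png",im)
E
```

```text
time: 1.48
position: [0.4358, 0.201, 0.2442]
tool_rot: [0.787, 0.617, -0.001, -0.001]
ft_force: [-0.3, -0.5, 0.5]
grip_width: 0.0872
[0.43558042 0.20129671 0.24428625] [[314.0375212  230.68837381]
 [312.96217893 232.40709035]]
[439.8 284.1] [ 417  263   88   37 1295] [0.4985 0.2762 0.118 ]
[556.6 319.5] [ 433  263  207  107 9016] [0.548  0.3571 0.118 ]
[198.1 284.1] [ 160  264   60   36 1234] [0.4569 0.1066 0.118 ]
[338.4 354. ] [322 346  35  22 378] [0.5365 0.1922 0.118 ]
[597.  469.9] [552 460  88  20 984] [0.7009 0.3812 0.118 ]
[514.9 470.9] [490 462  51  18 815] [0.6828 0.3118 0.118 ]
```

View pics/w1.png

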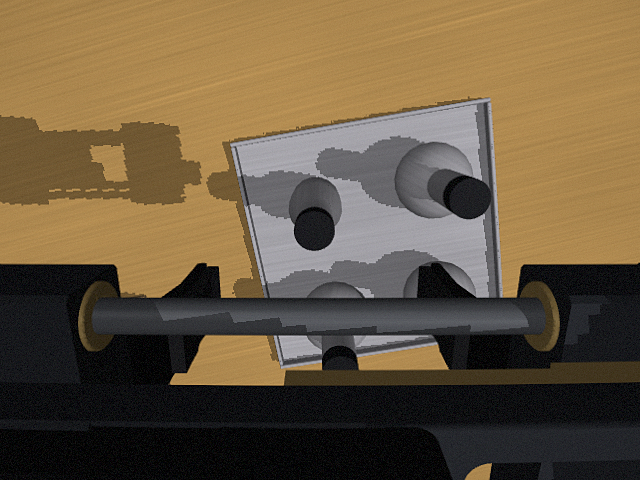

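The wrist view puts the slim flask's top at (314,229), which agrees with the estimate to about 1 mm. I'll descend and grip it.

```bash
python3 -m pendant '[[[-2,1.5,40],0],[[0,0,45],0],[[0,0,35],0],[[0,0,19],0],[[0,0,0],0]]' ; python3 -m pendant '[[[0,0,0],0],[[0,0,0],0],[[0,0,0],0],[[0,0,0],0],[[0,0,0],0],[[0,0,0],0]]' 0 25; python3 -m pendant '[[[0,0,-15],0],[[0,0,-25],0],[[0,0,-30],0],[[0,0,-10],0],[[0,0,0],0]]'
python3 - <<'E'
from rig import robot,camera
from h import *
o=robot.get_obs();print(o["position"],tool(o,[.561,-.078,o["position"][2]]))
c=camera("scene");cv2.imwrite("pics/s1.png",c["pixels"][0:400,100:600])
E
```

```text
time: 2.15
position: [0.4358, 0.1992, 0.1044]
tool_rot: [0.786, 0.618, -0.002, -0.001]
ft_force: [0.1, -0.2, 0.2]
grip_width: 0.0872
time: 2.9
position: [0.4376, 0.1984, 0.1056]
tool_rot: [0.787, 0.617, -0.0, -0.0]
ft_force: [0.3, -0.1, 0.4]
grip_width: 0.0349
time: 3.52
position: [0.4376, 0.1984, 0.1856]
tool_rot: [0.787, 0.617, 0.0, 0.0]
ft_force: [-0.9, -0.7, -3.0]
grip_width: 0.0272
[0.43758853 0.1983871  0.18557187] [-239.   185.8    0. ]
```

View pics/s1.png

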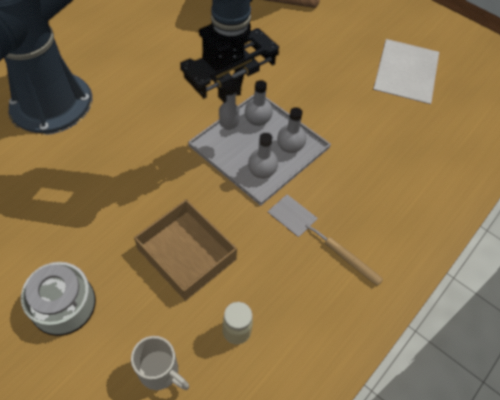

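Slim flask gripped (27 mm) and lifted, in the picture at about (228,112). I'll carry it over the carton.

```bash
python3 -m pendant '[[[-19,16,0],0],[[-40,31,0],0],[[-45,35,0],0],[[-45,35,0],0],[[-45,35,0],0],[[-30,22,0],0],[[-15,12,0],0],[[0,0,0],0]]'
python3 - <<'E'
from rig import robot,camera
from h import *
o=robot.get_obs();print(o["position"],tool(o,[.561,-.078,o["position"][2]]))
c=camera("scene");im=c["pixels"]
# expected stopper if neck top at tcp+.019
p=proj(c,[o["position"]+[0,0,-.101-.004*0],o["position"]+[0,0,.019]]);print(p)
x,y=p[0].astype(int);cv2.imwrite("pics/s2.png",cv2.resize(im[y-110:y+90,x-130:x+130],None,fx=3,fy=3))
print(x-130,y-110)
E
```

```text
time: 4.58
position: [0.561, -0.0784, 0.1844]
tool_rot: [0.787, 0.616, -0.0, -0.001]
ft_force: [0.1, 0.7, -2.7]
grip_width: 0.0273
[ 0.56097464 -0.07839311  0.18440168] [ 0.4 -0.1  0. ]
[[281.51539424 232.19131706]
 [277.03004291 198.12254787]]
151 122
```

View pics/s2.png

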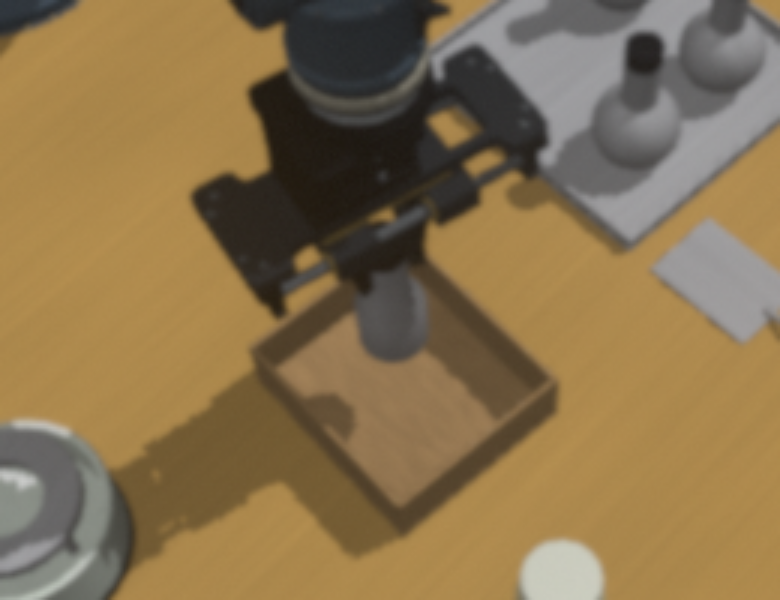

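Flask upright over the carton, foot at about (282,237). I'll lower it and feel for the floor.

```bash
python3 -m pendant '[[[0,0,25],0],[[0,0,25],0],[[0,0,6],0],[[0,0,3],0],[[0,0,3],0]]'; python3 -m pendant '[[[0,0,3],0],[[0,0,3],0],[[0,0,2],0]]'
```

```text
time: 5.25
position: [0.5618, -0.0777, 0.1243]
tool_rot: [0.787, 0.617, 0.0, 0.001]
ft_force: [-0.3, -0.4, -2.6]
grip_width: 0.027
time: 5.62
position: [0.5613, -0.0782, 0.1155]
tool_rot: [0.787, 0.617, 0.0, 0.0]
ft_force: [-0.1, -0.6, -2.4]
grip_width: 0.0271
```

```bash
python3 -m pendant '[[[0,0,2],0],[[0,0,2],0],[[0,0,1.5],0],[[0,0,0],0]]';python3 -m pendant '[[[0,0,1.5],0],[[0,0,1.5],0],[[0,0,0],0]]'
```

```text
time: 6.12
position: [0.5642, -0.079, 0.115]
tool_rot: [0.787, 0.617, 0.002, 0.004]
ft_force: [-2.8, 1.4, 24.7]
grip_width: 0.0274
time: 6.5
position: [0.5662, -0.0797, 0.1139]
tool_rot: [0.787, 0.617, 0.004, 0.006]
ft_force: [-2.6, 1.2, 32.1]
grip_width: 0.0276
```

```bash
python3 -m pendant '[[[0,0,-3],0],[[0,0,-3],0],[[0,0,0],0]]'
```

```text
time: 6.88
position: [0.5619, -0.0784, 0.1142]
tool_rot: [0.787, 0.617, 0.0, 0.001]
ft_force: [-1.1, 0.1, 8.9]
grip_width: 0.0275
```

```bash
python3 -m pendant '[[[0,0,-1],0],[[0,0,0],0]]'; python3 -m pendant '[[[0,0,0],0],[[0,0,0],0],[[0,0,0],0],[[0,0,0],0],[[0,0,0],0],[[0,0,0],0]]' 87; python3 -m pendant '[[[0,0,-20],0],[[0,0,-45],0],[[0,0,-50],0],[[0,0,-30],0],[[0,0,0],0]]'
python3 - <<'E'
from rig import robot,camera
from h import *
o=robot.get_obs();print(o["position"],tool(o,[.5495,.1905,o["position"][2]]))
a=camera("scene")["pixels"][120:320,150:410];b=camera("wrist")["pixels"]
cv2.imwrite("pics/s3.png",np.hstack([cv2.resize(a,(400,308)),cv2.resize(b,(400,308))]))
E
```

```text
time: 7.12
position: [0.5616, -0.0783, 0.1142]
tool_rot: [0.787, 0.617, 0.0, 0.0]
ft_force: [-1.2, -0.7, 5.2]
grip_width: 0.0274
time: 7.88
position: [0.5612, -0.0781, 0.114]
tool_rot: [0.787, 0.617, -0.0, -0.0]
ft_force: [-0.8, 1.1, -0.7]
grip_width: 0.0795
time: 8.5
position: [0.5628, -0.0785, 0.2618]
tool_rot: [0.787, 0.617, 0.002, 0.003]
ft_force: [-0.2, 0.1, -1.0]
grip_width: 0.0871
[ 0.56276913 -0.07850706  0.26182246] [258.1 -77.   -0.7]
```

View pics/s3.png

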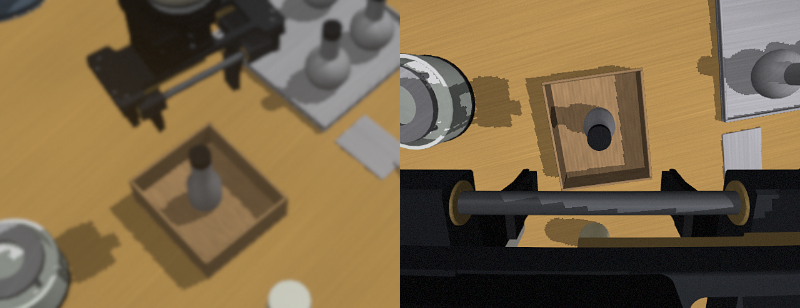

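The slim flask stands upright in the carton, released. Next, the round flask at about (0.549,0.191).

```bash
python3 -m pendant '[[[20,-6,0],0],[[40,-12,0],0],[[48,-14,0],0],[[48,-14,0],0],[[48,-14,0],0],[[34,-11,0],0],[[20,-6,0],0],[[0,0,0],0]]'
python3 - <<'E'
from rig import robot,camera
from h import *
c=camera("wrist");o=robot.get_obs();im=c["pixels"]
p=proj(c,[[.549,.191,.124]])[0];print(o["position"],p,tool(o,[.549,.191,.244]))
x,y=p.astype(int)
m=np.zeros((480,640),bool);m[y-60:y+30,x-50:x+50]=im[y-60:y+30,x-50:x+50].max(2)<28
for ce,s in blobs(m,300,9000):print(ce.round(1),s,onz(c,ce,.122).round(4))
E
```

```text
time: 9.6
position: [0.5472, 0.1922, 0.2581]
tool_rot: [0.786, 0.618, -0.001, -0.0]
ft_force: [-0.0, -0.3, 0.0]
grip_width: 0.0872
[0.54749097 0.19098612 0.25827597] [317.19915727 226.54274426] [ 0.4  1.5 14.3]
```

Run:
```python
from rig import robot,camera
from h import *
c=camera("wrist");im=cv2.medianBlur(c["pixels"],5)
for th in(30,40,55):
  m=np.zeros((480,640),bool);m[170:262,250:385]=im[170:262,250:385].max(2)<th
  for ce,s in blobs(m,300,9000):print(th,ce.round(1),s,onz(c,[ce[0],s[1]+s[3]-s[2]/2],.124).round(4))
cv2.imwrite("pics/w2.png",c["pixels"][140:300,200:440])
```

```text
30 [320.7 220.1] [302 202  35  41 561] [0.5493 0.1923 0.124 ]
40 [317.7 222.4] [ 299  202   38   41 1252] [0.5478 0.1905 0.124 ]
55 [317.8 222.4] [ 299  202   39   42 1285] [0.5481 0.1905 0.124 ]
```

View pics/w2.png

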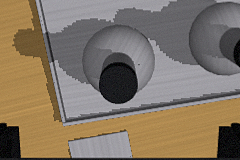

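Stopper top at about (318,223) in full-image pixels, so the flask is at (0.548,0.1906). The tool is within 1 mm of that; descend and grip hard.

```bash
python3 -m pendant '[[[-0.5,1,40],0],[[0,0,50],0],[[0,0,40],0],[[0,0,23],0],[[0,0,0],0]]' ; python3 -m pendant '[[[0,0,0],0],[[0,0,0],0],[[0,0,0],0],[[0,0,0],0],[[0,0,0],0],[[0,0,0],0],[[0,0,0],0],[[0,0,0],0]]' 0 60;  python3 -m pendant '[[[0,0,-15],0],[[0,0,-45],0],[[0,0,-50],0],[[0,0,-30],0],[[0,0,-5],0],[[0,0,0],0]]'
python3 - <<'E'
from rig import robot
from h import *
o=robot.get_obs();print(o["position"],tool(o,[.4615,-.3265,o["position"][2]]))
E
```

```text
time: 10.32
position: [0.5478, 0.1883, 0.1042]
tool_rot: [0.788, 0.616, -0.002, -0.001]
ft_force: [-1.2, -0.8, 0.5]
grip_width: 0.0874
time: 11.32
position: [0.5488, 0.1902, 0.106]
tool_rot: [0.787, 0.617, -0.0, -0.0]
ft_force: [-0.0, 1.2, -0.4]
grip_width: 0.0265
time: 12.08
position: [0.5481, 0.19, 0.2506]
tool_rot: [0.787, 0.617, -0.001, -0.0]
ft_force: [0.3, 0.0, -2.7]
grip_width: 0.0268
[0.54811551 0.19001055 0.25060025] [-5.223e+02  3.910e+01  2.000e-01]
```

```bash
python3 -m pendant '[[[-25,2,0],0],[[-50,4,0],0],[[-55,4,0],0],[[-55,4,0],0],[[-55,4,0],0],[[-55,4,0],0],[[-55,4,0],0],[[-55,4,0],0]]'; python3 -m pendant '[[[-50,4,0],0],[[-25,2,0],0],[[-12,1,0],0],[[0,0,0],0],[[0,0,0],0]]';python3 - <<'E'
from rig import robot,camera
from h import *
o=robot.get_obs();print(o["position"],tool(o,[.4615,-.3265,o["position"][2]]))
ims=[]
for n in("scene","wrist"):
    c=camera(n);ims.append(c["pixels"]);P=o["position"]
    print(n,proj(c,[[.4615,-.3265,.08],P-[0,0,.102]]).round(1))
a=ims[0][170:350,60:260]
cv2.imwrite("pics/s4.png",np.hstack([cv2.resize(a,(400,360)),cv2.resize(ims[1],(400,360))]))
E
```

```text
time: 13.08
position: [0.4799, -0.2114, 0.249]
tool_rot: [0.787, 0.617, -0.0, -0.002]
ft_force: [1.2, 0.6, -2.7]
grip_width: 0.0269
time: 13.7
position: [0.4673, -0.2949, 0.2505]
tool_rot: [0.787, 0.617, 0.0, -0.001]
ft_force: [-0.9, -0.2, -2.4]
grip_width: 0.0269
[ 0.46729366 -0.29486781  0.25045725] [-32.1   1.9  -0.1]
scene [[151.1 287.5]
 [156.  261.7]]
wrist [[277.8 214.4]
 [317.8 235.6]]
```

View pics/s4.png

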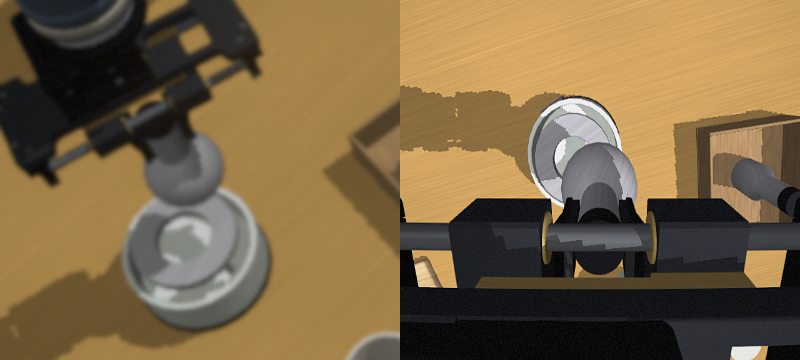

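Wrist view: the ring hole is centred at about (278,210) in full-image pixels, near the predicted (278,214). I'll zoom in once to refine.

Run:
```python
from rig import robot,camera
from h import *
import pickle
c=camera("wrist");pickle.dump(c,open("cw.pkl","wb"))
cv2.imwrite("pics/w3.png",cv2.resize(c["pixels"][120:290,190:380],None,fx=4,fy=4)[:600])
```

```text
(no output)
```

View pics/w3.png

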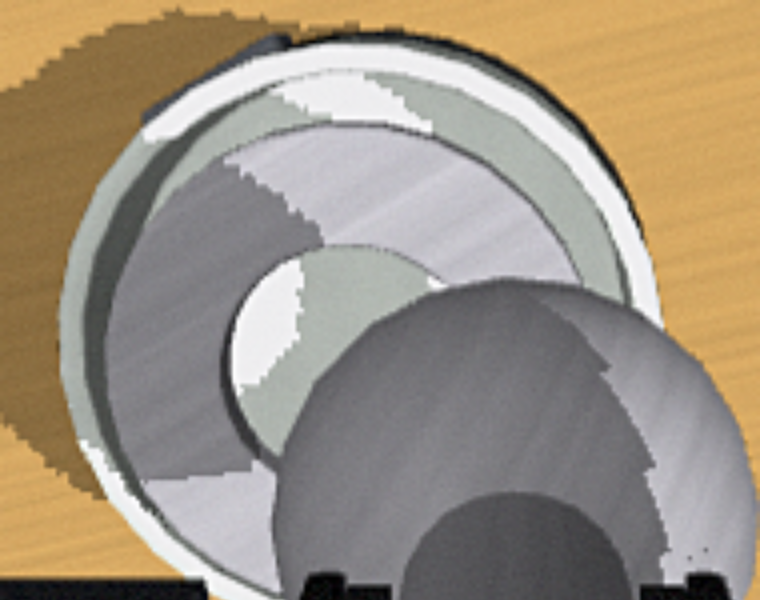

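The ring's outer edge and hole edge are clear in the zoom; I'll cast those edge points to z=0.08 and fit circles.

Run:
```python
import pickle;from h import *
from scipy.optimize import least_squares as ls
from rig import robot
c=pickle.load(open("cw.pkl","rb"))
for r,pts in((.05,[(106,350),(152,216),(230,154),(340,123),(440,139),(530,196),(580,270),(140,475),(270,593)]),(.026,[(222,370),(245,297),(290,262),(350,246),(420,265),(240,440)])):
    P=np.array([onz(c,(190+(u-1.5)/4,120+(v-1.5)/4),.08)[:2] for u,v in pts])
    s=ls(lambda p:np.hypot(*(P-p[:2]).T)-r,P.mean(0));print(s.x.round(4),(s.fun*1e3).round(1))
o=robot.get_obs();print(o["position"],tool(o,[.4615,-.3265,.25]))
```

```text
[ 0.4611 -0.326 ] [ 0.1  0.5 -0.3 -0.1 -0.1 -0.  -0.4 -0.9  0.1]
[ 0.461  -0.3268] [-0.1  0.1 -0.3  0.1  0.4  0.5]
[ 0.46766297 -0.29524206  0.25104527] [-31.8   1.4   1. ]
```

Ring at (0.461,-0.3263), consistent with the other estimates. Move over and lower to just above contact.

```bash
python3 -m pendant '[[[-20,1,0],0],[[-11.5,0,0],0],[[0,0,15],0],[[0,0,30],0],[[0,0,15],0],[[0,0,8],0],[[0,0,0],0]]'; python3 -m pendant '[[[0,0,3],0],[[0,0,3],0],[[0,0,3],0],[[0,0,0],0]]'
```

```text
time: 14.72
position: [0.4609, -0.3272, 0.1826]
tool_rot: [0.787, 0.617, -0.0, -0.0]
ft_force: [-0.1, -0.3, -2.9]
grip_width: 0.0271
time: 15.22
position: [0.4609, -0.3273, 0.174]
tool_rot: [0.787, 0.617, 0.0, -0.0]
ft_force: [-0.1, -0.1, -1.4]
grip_width: 0.027
```

Just touching at 0.174 as predicted. Press down.

```bash
python3 -m pendant '[[[0,0,3],0],[[0,0,3],0],[[0,0,3],0],[[0,0,3],0],[[0,0,0],0]]'; python3 -m pendant '[[[0,0,3],0],[[0,0,3],0],[[0,0,3],0],[[0,0,0],0],[[0,0,0],0]]'
```

```text
time: 15.85
position: [0.4613, -0.3275, 0.1627]
tool_rot: [0.787, 0.617, 0.0, 0.001]
ft_force: [0.7, 1.8, 7.3]
grip_width: 0.0268
time: 16.48
position: [0.4613, -0.3276, 0.1544]
tool_rot: [0.787, 0.617, 0.0, 0.001]
ft_force: [-1.8, 1.5, 10.7]
grip_width: 0.027
```

```bash
python3 -m pendant '[[[0,0,2],0],[[0,0,2],0],[[0,0,0],0],[[0,0,0],0],[[0,0,0],0],[[0,0,0],0]]'
python3 - <<'E'
from rig import robot,camera
from h import *
a=camera("scene")["pixels"][40:340,60:460];b=camera("wrist")["pixels"]
cv2.imwrite("pics/s5.png",np.hstack([a,cv2.resize(b,(400,300))]))
print(robot.get_obs()["ft_force"])
E
```

```text
time: 17.23
position: [0.4615, -0.3276, 0.1526]
tool_rot: [0.787, 0.617, 0.0, 0.001]
ft_force: [-3.0, 4.3, 22.1]
grip_width: 0.0268
[-3.52036069  3.35326267 22.34534086]
```

View pics/s5.png

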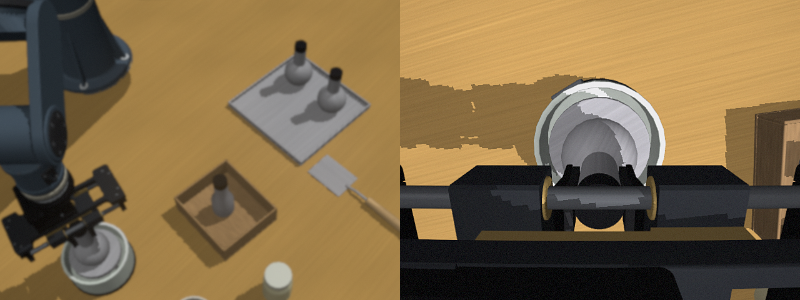

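The ring is on its stop: the force rose to 22 N with almost no further travel. The ring lies level with the rim, with the flask upright in it. The slim flask stands in the carton and the other two in the tray.

```bash
python3 -c "
from rig import order
print(order.hand_in())"
```

```text
the job is handed in; nothing more can be done
None
```

The job is done and handed in at about 17 s of the 61 s allowed; the hand-in gives no verdict.

- **Slim flask:** it stands upright in the carton, about central, and was let go. The pictures confirm it. While lowering it I felt the floor later than I meant to, and the wrist force briefly reached about 32 N. I eased off to about 5 N before releasing.
- **Round flask:** I took the one from about (0.548, 0.190) and set it in the ring at (0.461, -0.326). I pressed it down from contact at a tool height of 0.174 m to 0.153 m, about 21 mm, which puts the ring on its stop. At hand-in it was still gripped with 60 N set, under about 22 N of downward push. The tool was about 1.5 mm off the ring centre, within the 7 mm allowed.
- **Everything else:** the last picture shows the other two round flasks upright in the tray. The fingers are well above the grinder. The jar and spatula look untouched, but the mug is mostly cropped out of that picture. The arm never went near it.
- **Disagreement between views:** the top and scene cameras put the ring about 5 mm apart in x. The close wrist view settled it at 0.461.

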